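# Power up the desk audio in order

### The job

Switch on the desk audio in the order that keeps the speaker from thumping, with light presses of a fingertip: first press down the raised end of the rocker on the power block so that it tips over to on, then press in the square button on the audio interface, and last press in the round button on top of the speaker. Each control stays on once pressed. Only press: do not grasp, lift or push anything along the desk, and leave the other things alone.

Things in the scene. Friction and masses are not known exactly. Their poses are not given: they have to be found in the camera images.
- power_block: loose white power block with two round sockets, 64 (x) x 180 (y) x 45 mm high, 0.5 to 1 kg; origin under its centre. Its black rocker paddle stands at its +y end, pivot at y = +50 mm, 58 mm up, reaching 32 mm either way along y, 34 mm wide; no other part within 40 mm of the rocker spot rises above 51 mm
- rocker_spot (a point): the spot to press: top of the 7 mm springy pad (34 x 28 mm) on the rocker's raised half, 24 mm along the paddle from its pivot towards the block's +y end; moves with it. Off, this half slopes up 0.25 rad to its end (spot 71 mm above the table). Press straight down: 1 to 3 N tips it; it stays where left. Pad gives 1 mm per 1.8 N, at most 6.5 mm
- rocker (a joint): tilt of the rocker, rad: 0 off (its +y half up), 0.35 fully on at a hard stop (that half 0.1 rad below level, spot about 8 mm lower); counts as on above 0.24, about level
- interface: aluminium audio interface on rubber feet, 110 (x) x 150 (y) x 45 mm high, 0.6 to 1.3 kg; origin under its centre, front with sockets at -x. On its top a round knob, 44 mm wide, 16 mm high, at y = -35 mm (does nothing here) and a black square push button at y = +48 mm
- square_spot (a point): centre of the top of the square push button (28 x 28 mm) on the interface, 60 mm above the table when out; moves with it. The button slides 6 mm at about 1.8 N to a hard stop and stays where left; its 8 mm springy cap gives 1 mm per 1.8 N besides, at most 6.5 mm, and springs back
- square_button (a joint): how far the square button is pressed in, m: 0 out, 0.006 at its stop (cap top then still 9 mm proud); counts as on above 0.004
- speaker: loose white powered speaker 100 x 100 x 140 mm high, 0.9 to 1.9 kg, cones at its -x front; origin under its centre; a black round push button in the middle of its top
- round_spot (a point): centre of the top of the round push button (30 mm wide) on the speaker, 155 mm above the table when out; moves with it. The button slides 6 mm at about 1.8 N to a hard stop and stays where left; its 8 mm springy cap gives 1 mm per 1.8 N besides, at most 6.5 mm, and springs back
- round_button (a joint): how far the round button is pressed in, m: 0 out, 0.006 at its stop (cap top then still 9 mm proud); counts as on above 0.004
- plain_speaker: bystander: white speaker 100 x 100 x 140 mm like the powered one but with a bare top, no button; origin under its centre
- cactus_pot: bystander: terracotta pot 84 mm wide with a cactus, 134 mm high in all; origin under its centre
- mug: bystander: white mug 80 mm wide, 90 mm high; origin under its centre
- glue_stick: bystander: upright glue stick 31 mm wide, 90 mm high; origin under its centre
- ink_jar: bystander: small glass jar with black cap, 34 mm wide, 55 mm high; origin under its centre
- stapler: bystander: grey stapler 30 x 120 x 42 mm lying along its y; origin under its centre
- tape_roll: bystander: roll of paper tape lying flat, 90 mm wide, 24 mm high; origin under its centre
Mind the look-alikes: they are no part of the job. What is shaped like the power_block but purple is not meant.

How it is judged:
By the outcome, as a careful person would: the job done as asked, in the order asked, and still so for the second after the job is handed in, with the robot touching nothing.
It also fails if it takes over 54 s, if anything falls off the work surface, if the arm or the gripper's body presses on something with over 40 N, if the wrist force passes 120 N, or if a joint passes its speed limit or range.

### The arm

A 6-joint arm with a two-finger parallel gripper is mounted at the origin on the work surface. World frame = base frame: x ahead of the robot, y to its left, z up, the work surface at z = 0. Lengths are in mm, angles in rad, forces in N, time in s.
With the tool pointing down it reaches from about 400 to 925 mm from the base axis. Payload 12.5 kg.
Tool frame: the origin (TCP) lies midway between the tips of the shut fingers; the grasp point (between the pads) lies 19 mm behind it; z points along the fingers, y is the line along which they close (so a half turn about z gives the same grasp; the last joint's range is limited). The gripper opens to 95 mm and grips with 3 to 60 N. Pads are 20 mm wide; open, the fingers measure 119 mm over their backs; the gripper's body (75 mm by 180 mm) begins 59 mm behind the grasp point.
Start: joints at [1.169, 0.491, 1.559, -0, 1.092, -0.106], TCP at [182.174, 597.879, 214.661] pointing down, gripper open.
Joint ranges: [-3.1, 3.1], [-0.84, 2.19], [0.05, 2.79], [-1.13, 4.28], [0.06, 2.93], [-2.69, 2.69]. Speed limits (rad/s): [2.22, 2.22, 2.79, 3.14, 3.14, 3.14].

### API

Orientations are given as [roll, pitch, yaw] about the fixed x, y, z axes, in that order (R = Rz(yaw) Ry(pitch) Rx(roll)).
In Python, from cell import state, read_camera, camera_info, env gives the robot as it stands.
- The arm moves only by the tool move_arm, never from a script. Its argument "commands" is a list of rows, each a list of 3 entries, a list of its own where there are three numbers: the shift along the world's x, y, z in cm, then the turn, a rotation vector about the world's x, y, z in degrees, then the opening, from 0 (shut) to 1 (fully open). A call has 1 to 10 rows; each row shifts and turns the commanded pose from where the row before left it; what a row does not reach is not made up. A row lasts 1/10 s, in which the tool goes at most 50 mm and 8.59 degrees, less where a joint would pass 70% of its speed; a pose out of reach is approached as far as the arm can. A call with a gripper value outside its range is refused whole. The fingers move at their own pace and stop on an object; the grip force is fixed at half the most. Time passes only in rows, so rows that do not move let the fingers close. It gives the time, the measured TCP pose, the force, the opening and the grip force at its end, in the units of the state.
- state(): the state, without advancing time (a new reading comes with each control period).
- read_camera(name): name is "scene" or "side" or "wrist"; returns the picture (384x512x3 uint8, blue, green, red); there is no depth.
- camera_info(name): a dict with "K" (3x3 intrinsics, pixels), "cam_to_world" (4x4, takes a point from camera to world coordinates). Camera axes: x right, y down, z forward; pixel columns grow to the right and rows downward; lengths in mm; the calibration is good to about 2 mm. A picture is of the moment at which its call begins: read the wrist's pose just before it. camera_info takes no time and is no camera call; for the wrist camera it gives the pose at the moment of the call.
- env.job_done(): hands the job in; it is judged then, once.
The state is a dict: "t": time; "joints": joint angles; "qvel": joint speeds; "tau": joint torques, N m; "eef_pos": TCP position; "tcp_rot": TCP orientation; "ft_force": force on the tool from outside, world axes, zero at the start; "moment": the same for the moment, N m; "opening": opening from 0.0 (shut) to 1.0 (fully open); "grip_force": force on a finger pad.
Only numpy, scipy, OpenCV 4.12 (cv2) and the standard library are available. Lean on these libraries where they do the work, as an engineer would, in place of code of your own. Each camera call takes 0.05 s, during which the arm holds its last target. There are 200 camera calls.

## Working session

There is one attempt and no reset: what is moved stays moved. The work goes in short steps, Python scripts to look and compute and a tool call to move; the robot and the scene stay as the last step left them, time stands still between calls to the robot, and variables do not carry over. Pictures are saved under pics/ and viewed, at most 10 in all, crops included, and the job is handed in when it is done.

Besides the shell and the picture viewer there is one more tool, called after "Emit:" as name(argument=value, ...) on one line, values as JSON. move_arm: Moves the arm, as the interface text tells. Its arguments: {"type":"object","properties":{"commands":{"type":"array"}},"required":["commands"]}

```bash
mkdir -p pics; cat > h.py <<'E'
import numpy as np,cv2
from cell import state, read_camera, camera_info, env
def ray(ci,u,v):
    d=np.linalg.inv(ci["K"])@[u,v,1]; T=np.array(ci["cam_to_world"]); return T[:3,3],T[:3,:3]@d
def onz(ci,u,v,z):
    o,d=ray(ci,u,v); return o+d*(z-o[2])/d[2]
def proj(ci,p):
    T=np.array(ci["cam_to_world"]); c=T[:3,:3].T@(np.array(p)-T[:3,3]); q=np.array(ci["K"])@c; return q[:2]/q[2]
E
python3 - <<'E'
from h import *
a=[]
for n in("scene","side","wrist"):
    i=read_camera(n); cv2.imwrite(f"pics/{n}0.png",i); ci=camera_info(n); print(n,np.round(ci["K"],1).tolist(),np.round(ci["cam_to_world"],2).tolist())
print(state())
E
```

```text
scene [[419.3, 0.0, 256.8], [0.0, 419.3, 191.9], [0.0, 0.0, 1.0]] [[0.77, 0.52, -0.38, 955.53], [0.64, -0.63, 0.44, -477.35], [-0.01, -0.58, -0.81, 969.34], [0.0, 0.0, 0.0, 1.0]]
side [[391.2, 0.0, 249.9], [0.0, 391.2, 190.2], [0.0, 0.0, 1.0]] [[0.99, -0.12, 0.11, 425.83], [-0.16, -0.7, 0.7, -759.64], [-0.0, -0.71, -0.71, 894.51], [0.0, 0.0, 0.0, 1.0]]
wrist [[283.6, 0.0, 256.5], [0.0, 283.6, 192.4], [0.0, 0.0, 1.0]] [[0.29, 0.92, 0.25, 112.14], [0.96, -0.28, -0.08, 619.1], [-0.0, 0.26, -0.97, 384.79], [0.0, 0.0, 0.0, 1.0]]
{'t': 0.15, 'joints': array([ 1.16939666e+00,  4.91418241e-01,  1.55928731e+00, -4.14341790e-05,
        1.09167798e+00, -1.05584519e-01]), 'qvel': array([ 1.83076876e-04, -5.07567875e-05, -2.29756884e-03,  2.64199895e-03,
       -1.63402220e-03,  2.32125443e-04]), 'tau': array([ 1.44300902e-03, -6.12898350e+01, -2.58280724e+01,  6.92651770e-02,
        4.73499228e-02, -1.20331647e-04]), 'eef_pos': array([182.11517682, 597.71050452, 214.20538383]), 'tcp_rot': array([-3.14080230e+00, -4.68006608e-05,  2.84579660e+00]), 'ft_force': array([-0.16528106, -0.11206892,  0.01050183]), 'moment': array([ 0.01280649,  0.02753402, -0.00656394]), 'grip_force': 0.0, 'opening': 1.0003009847199733}
```

View pics/scene0.png

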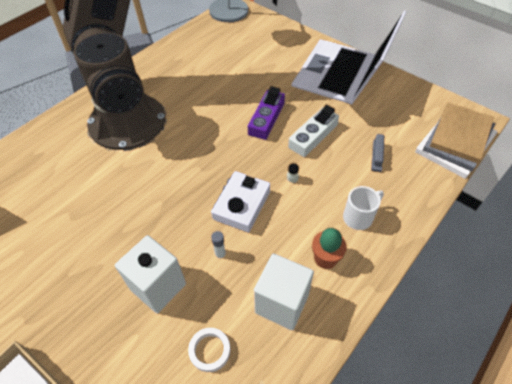

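View pics/side0.png

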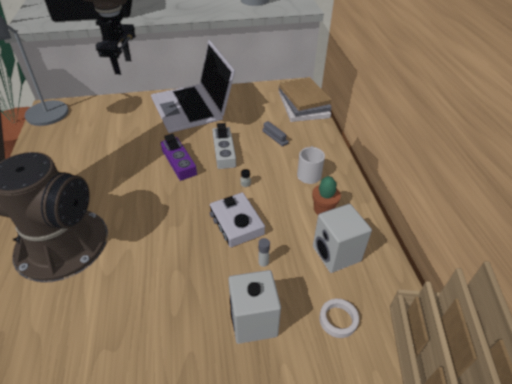

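The scene view shows the white power block with its rocker at about (326,114), the interface's square button at (249,183) and the speaker's round button at (146,260). In the side view they are at (222,130), (230,202) and (254,289). Next: segment the black blobs and triangulate.

```bash
cat > m.py <<'E'
from h import *
S={n:(cv2.imread(f"pics/{n}0.png"),camera_info(n)) for n in("scene","side")}
px={"rock":((326,114),(222,130)),"sq":((249,183),(230,202)),"rd":((146,260),(254,289)),"knob":((236,205),(242,220))}
tiles=[]
for k,(a,b) in px.items():
    L=[];row=[]
    for (n,(im,ci)),p in zip(S.items(),(a,b)):
        g=im.max(2); x0,y0=p[0]-14,p[1]-14
        m=(g[y0:y0+28,x0:x0+28]<70).astype(np.uint8)
        nn,lab,st,c=cv2.connectedComponentsWithStats(m)
        j=min(range(1,nn),key=lambda j:np.hypot(*(c[j]-14))-st[j,4]*.1)
        u=c[j]+[x0,y0]; L.append((ci,u)); row.append((np.round(u,1).tolist(),int(st[j,4])))
        t=cv2.resize(im[p[1]-25:p[1]+25,p[0]-25:p[0]+25],(200,200),interpolation=cv2.INTER_CUBIC); tiles.append(t)
    A=[];B=[]
    for ci,u in L:
        o,d=ray(ci,*u); d/=np.linalg.norm(d); P=np.eye(3)-np.outer(d,d); A.append(P);B.append(P@o)
    X=np.linalg.lstsq(np.vstack(A),np.hstack(B),rcond=None)[0]
    print(k,row,X.round(1),[ (proj(ci,X)-u).round(1).tolist() for ci,u in L])
cv2.imwrite("pics/t.png",np.vstack([np.hstack(tiles[0::2]),np.hstack(tiles[1::2])]))
E
python3 m.py
```

```text
rock [([324.7, 114.3], 181), ([221.9, 130.6], 128)] [506.5 378.8  56.2] [[0.0, -0.3], [0.1, 0.2]]
sq [([248.6, 182.0], 93), ([229.4, 201.5], 84)] [490.9  35.6  49.3] [[0.0, -0.4], [0.2, 0.3]]
rd [([144.8, 259.7], 126), ([254.0, 288.8], 142)] [ 503.6 -322.1  147.6] [[0.1, -0.4], [0.2, 0.3]]
knob [([235.6, 204.8], 166), ([241.5, 220.2], 151)] [515.2 -45.4  52.9] [[0.0, -0.4], [0.2, 0.3]]
```

View pics/t.png

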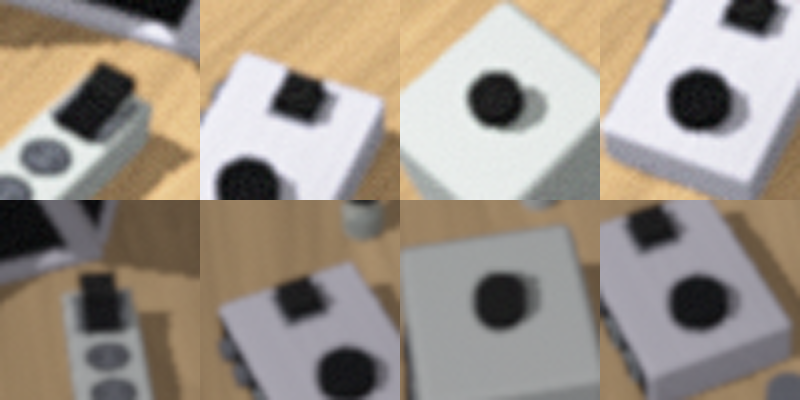

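The tiles show the rocker, square button, round button and knob as dark blobs, with the masks on them. The laptop stands close behind the rocker, so I'll locate its edges and the block's direction.

```bash
cat > tri.py <<'E'
from h import *
def tri(L):
    A=[];B=[]
    for ci,u in L:
        o,d=ray(ci,*u); d/=np.linalg.norm(d); P=np.eye(3)-np.outer(d,d); A.append(P);B.append(P@o)
    return np.linalg.lstsq(np.vstack(A),np.hstack(B),rcond=None)[0]
E
python3 - <<'E'
from tri import *
a,b=camera_info("scene"),camera_info("side")
for n,p,q in(("lap top right",(404,14),(209,45)),("lap hinge r",(357,102),(213,124)),("lap base r near",(296,85),(160,125)),("screen top other",(404,14),(231,75)),("screen bot",(368,78),(226,117)),("sock",(312.3,127.8),(224,154))):
    print(n,tri([(a,p),(b,q)]).round())
print([onz(a,312.3,127.8,45).round(1), onz(b,222-25+107/4,130-25+157/4,45).round(1), onz(b,222-25+113/4,130-25+190/4,45).round(1)])
for p in((404,14),(355,97),(296,85),(326,42)): print(p,onz(a,*p,10).round())
for p in((209,45),(231,75),(160,125),(215,122),(152,95)): print(p,onz(b,*p,10).round(),onz(b,*p,200).round())
E
```

```text
lap top right [506. 813. 179.]
lap hinge r [ 488.  650. -100.]
lap base r near [286. 536. -25.]
screen top other [563. 638. 207.]
screen bot [529. 593.  16.]
sock [498. 330.   8.]
[array([505.6, 316.4,  45. ]), array([504.9, 315.6,  45. ]), array([504.9, 270.1,  45. ])]
(404, 14) [ 407. 1095.   10.]
(355, 97) [516. 553.  10.]
(296, 85) [328. 477.  10.]
(326, 42) [270. 743.  10.]
(209, 45) [ 526. 1175.   10.] [504. 759. 200.]
(231, 75) [597. 854.  10.] [560. 507. 200.]
(160, 125) [280. 518.  10.] [311. 243. 200.]
(215, 122) [490. 503.  10.] [476. 231. 200.]
(152, 95) [247. 741.  10.] [285. 419. 200.]
```

View pics/wrist0.png

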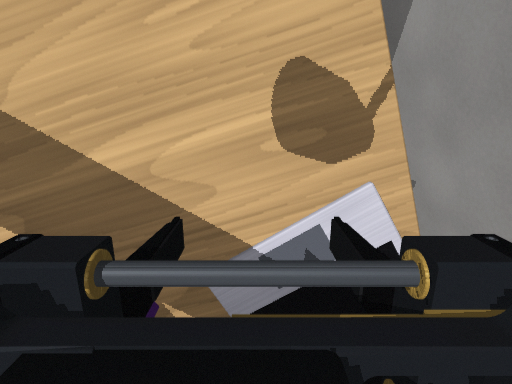

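The wrist view shows only the table, the laptop corner at about (370,185) and the open fingers. I'll close the fingers and move to a look pose behind the rocker.

Emit:
move_arm(commands=[[[0,0,4],[0,0,0],0],[[2.75,-2.6,0],[0,0,0],0],[[2.75,-2.6,0],[0,0,0],0],[[2.75,-2.6,0],[0,0,0],0],[[2.75,-2.6,0],[0,0,0],0],[[2.75,-2.6,0],[0,0,0],0],[[2.75,-2.6,0],[0,0,0],0],[[2.75,-2.6,0],[0,0,0],0],[[2.75,-2.6,0],[0,0,0],0],[[0,0,0],[0,0,0],0]])

```text
t: 1.15
eef_pos: [404.7, 387.4, 254.4]
tcp_rot: [-3.141, 0.0, 2.842]
ft_force: [0.7, 0.7, 0.2]
opening: 0.214
grip_force: 0.0
```

Emit:
move_arm(commands=[[[0,0,0],[0,0,0],0],[[0,0,0],[0,0,0],0],[[0,0,0],[0,0,0],0],[[0,0,0],[0,0,0],0],[[0,0,0],[0,0,0],0]])

```text
t: 1.65
eef_pos: [401.7, 390.3, 254.7]
tcp_rot: [3.142, -0.0, 2.847]
ft_force: [-0.3, 0.2, 0.7]
opening: 0.003
grip_force: 0.0
```

```bash
python3 - <<'E'
from h import *
ci=camera_info("wrist"); i=read_camera("wrist"); cv2.imwrite("pics/w1.png",i); np.save("w1.npy",ci["cam_to_world"])
print([ (p,proj(ci,p).round(1)) for p in((506,402,71),(506,376,58))], proj(ci,state()["eef_pos"]))
E
```

```text
[((506, 402, 71), array([287. , 244.7])), ((506, 376, 58), array([268.2, 245.6]))] [256.49403467 232.85426301]
```

View pics/w1.png

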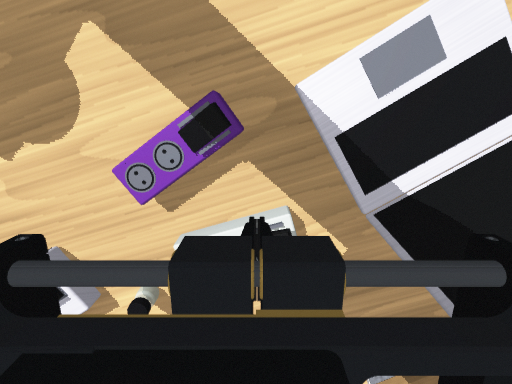

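The purple look-alike is at (180,150) and the white block lies hidden under the gripper at (245,225): image down is +x, so I shift further out.

Emit:
move_arm(commands=[[[4,-0.5,1],[0,0,0],0],[[4,-0.5,1],[0,0,0],0],[[4,-0.5,1],[0,0,0],0],[[4,-0.5,1],[0,0,0],0],[[3,0,0],[0,0,0],0],[[0,0,0],[0,0,0],0],[[0,0,0],[0,0,0],0]])

```text
t: 2.4
eef_pos: [592.1, 369.8, 293.8]
tcp_rot: [-3.141, -0.001, 2.845]
ft_force: [-0.4, -0.2, -0.3]
opening: 0.006
grip_force: 0.0
```

```bash
python3 - <<'E'
from h import *
ci=camera_info("wrist"); i=read_camera("wrist"); cv2.imwrite("pics/w2.png",i); np.save("w2.npy",ci["cam_to_world"])
print(state()["eef_pos"],[ (p,proj(ci,p).round(1)) for p in((506,402,71),(506,376,58))])
E
```

```text
[591.46925085 370.02537332 294.26580049] [((506, 402, 71), array([261. , 101.4])), ((506, 376, 58), array([242.7, 107.6]))]
```

View pics/w2.png

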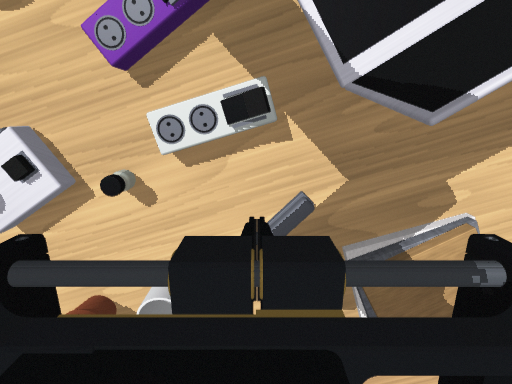

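The block's rocker paddle spans about (221,108)–(271,95), sockets at (171,129) and (203,118); the square button is at (19,167). I'll measure the paddle's ends.

```bash
python3 - <<'E'
from tri import *
i=cv2.imread("pics/w2.png"); ci={"K":camera_info("wrist")["K"],"cam_to_world":np.load("w2.npy")}
m=(i.max(2)<65).astype(np.uint8)
n,l,s,c=cv2.connectedComponentsWithStats(m)
for u,v in((245,104),(19,168)):
    j=l[v,u]; print(j,s[j],c[j].round(1)); P=np.argwhere(l==j)[:,::-1].astype(np.float32)
    B=cv2.boxPoints(cv2.minAreaRect(P)); print(B.round(1).tolist())
    for z in (50,60,73): print(z,[onz(ci,*b,z)[:2].round(1).tolist() for b in B], onz(ci,*c[j],z)[:2].round(1))
print("sock",onz(ci,171,129,45).round(1),onz(ci,203.5,118,45).round(1))
# block top corners (approx by eye)
for p in((148,113),(265,77),(276,121),(161,154)): print(p,onz(ci,*p,45).round(1))
print("sq tri",tri([(ci,c[l[168,19]]),(camera_info("scene"),(248.6,182)),(camera_info("side"),(229.4,201.5))]).round(1))
print("rk tri",tri([(ci,c[l[104,245]]),(camera_info("scene"),(324.7,114.3)),(camera_info("side"),(221.9,130.6))]).round(1))
E
```

```text
11 [ 221   87   49   37 1162] [245.5 105.1]
[[219.60000610351562, 98.9000015258789], [263.0, 85.5], [270.79998779296875, 110.80000305175781], [227.39999389648438, 124.19999694824219]]
50 [[485.2, 348.4], [486.1, 411.2], [521.3, 412.1], [520.8, 347.9]] [503.6 380.4]
60 [[486.1, 349.5], [487.0, 410.7], [521.3, 411.6], [520.9, 349.0]] [504.1 380.7]
73 [[487.3, 350.8], [488.1, 410.1], [521.3, 410.9], [520.9, 350.3]] [504.6 381. ]
18 [  1 155  34  26 538] [ 18.1 167.4]
[[0.8999999761581421, 165.89999389648438], [18.600000381469727, 150.39999389648438], [35.099998474121094, 169.3000030517578], [17.399999618530273, 184.8000030517578]]
50 [[480.2, 8.8], [467.5, 45.3], [499.4, 54.7], [512.8, 17.8]] [489.6  31.9]
60 [[481.2, 18.0], [468.8, 53.6], [500.0, 62.8], [513.1, 26.8]] [490.4  40.6]
73 [[482.5, 30.0], [470.5, 64.4], [500.7, 73.4], [513.4, 38.5]] [491.4  51.8]
sock [503.5 267.3  45. ] [502.7 317.5  45. ]
(148, 113) [473.1 244.1  45. ]
(265, 77) [475.8 417.2  45. ]
(276, 121) [536.9 415.6  45. ]
(161, 154) [532.9 240.   45. ]
sq tri [490.7  33.9  51.4]
rk tri [505.4 380.5  54.8]
```

Pivot is at about (505,379) with the block along +y, so the rocker spot is near (505,401,71). Moving above it and down to 80 mm.

Emit:
move_arm(commands=[[[-4.3,1.5,0],[0,0,0],0],[[-4.3,1.6,0],[0,0,0],0],[[0,0,-4.5],[0,0,0],0],[[0,0,-4.5],[0,0,0],0],[[0,0,-4.5],[0,0,0],0],[[0,0,-4],[0,0,0],0],[[0,0,-2.5],[0,0,0],0],[[0,0,-1],[0,0,0],0],[[0,0,0],[0,0,0],0],[[0,0,0],[0,0,0],0]])

```text
t: 3.45
eef_pos: [506.4, 401.4, 86.3]
tcp_rot: [3.14, 0.001, 2.846]
ft_force: [-0.4, -0.2, 0.0]
opening: 0.003
grip_force: 0.0
```

Emit:
move_arm(commands=[[[0,0,-0.4],[0,0,0],0],[[0,0,-0.3],[0,0,0],0],[[0,0,-0.2],[0,0,0],0],[[0,0,-0.2],[0,0,0],0],[[0,0,-0.2],[0,0,0],0],[[0,0,-0.2],[0,0,0],0],[[0,0,-0.2],[0,0,0],0],[[0,0,-0.2],[0,0,0],0],[[0,0,0],[0,0,0],0],[[0,0,0],[0,0,0],0]])

```text
t: 4.45
eef_pos: [506.2, 400.8, 65.6]
tcp_rot: [-3.142, -0.0, 2.846]
ft_force: [-0.2, 0.8, 0.3]
opening: 0.007
grip_force: 0.2
```

Emit:
move_arm(commands=[[[0,0,-0.15],[0,0,0],0],[[0,0,-0.1],[0,0,0],0],[[0,0,-0.1],[0,0,0],0],[[0,0,0],[0,0,0],0],[[0,0,0],[0,0,0],0]])

```text
t: 4.95
eef_pos: [506.2, 401.0, 62.3]
tcp_rot: [3.141, 0.0, 2.846]
ft_force: [0.1, 1.3, 2.3]
opening: 0.003
grip_force: 1.1
```

Emit:
move_arm(commands=[[[0,0,-0.1],[0,0,0],0],[[0,0,-0.1],[0,0,0],0],[[0,0,0],[0,0,0],0],[[0,0,0],[0,0,0],0]])

```text
t: 5.35
eef_pos: [506.3, 400.9, 60.4]
tcp_rot: [3.141, 0.0, 2.846]
ft_force: [-1.2, 1.0, 6.1]
opening: 0.003
grip_force: 2.7
```

The force climbs at the pad's own stiffness near z = 62, so the rocker is on its stop. Lifting and moving to look at the interface.

Emit:
move_arm(commands=[[[0,0,2],[0,0,0],0],[[0,0,4.5],[0,0,0],0],[[0,0,4.5],[0,0,0],0],[[0,0,4.5],[0,0,0],0],[[0,0,4.5],[0,0,0],0],[[0.8,-4.2,1],[0,0,0],0],[[0.8,-4.2,1],[0,0,0],0],[[0.8,-4.2,1],[0,0,0],0],[[0.8,-4.2,0],[0,0,0],0],[[0.8,-4.2,0],[0,0,0],0]])

```text
t: 6.35
eef_pos: [546.0, 189.0, 290.1]
tcp_rot: [-3.141, -0.0, 2.846]
ft_force: [0.5, -1.0, 0.5]
opening: 0.003
grip_force: 0.0
```

Emit:
move_arm(commands=[[[0.8,-4.2,0],[0,0,0],0],[[0.8,-4.2,0],[0,0,0],0],[[0.8,-4.2,0],[0,0,0],0],[[0.8,-4.2,0],[0,0,0],0],[[0,0,0],[0,0,0],0],[[0,0,0],[0,0,0],0]])

```text
t: 6.95
eef_pos: [578.0, 22.0, 289.6]
tcp_rot: [-3.141, -0.001, 2.844]
ft_force: [-0.0, 0.4, 0.0]
opening: 0.003
grip_force: 0.0
```

```bash
python3 - <<'E'
from h import *
ci=camera_info("wrist"); i=read_camera("wrist"); np.save("w3.npy",ci["cam_to_world"]); cv2.imwrite("pics/w3raw.png",i)
s=read_camera("scene"); d=read_camera("side"); z=lambda m,x,y:cv2.resize(m[y-24:y+24,x-32:x+32],(256,192),interpolation=cv2.INTER_CUBIC)
o=cv2.imread
t=np.vstack([z(o("pics/scene0.png"),325,114),z(s,325,114)]); t2=np.vstack([z(o("pics/side0.png"),222,130),z(d,222,130)])
cv2.imwrite("pics/w3.png",np.hstack([i,t]+[])); cv2.imwrite("pics/s3.png",np.hstack([t,t2]))
print(state()["eef_pos"],proj(ci,(490,37,58)))
E
```

```text
[577.87964742  23.82829358 290.01224796] [248.16222986 104.21919206]
```

View pics/w3.png

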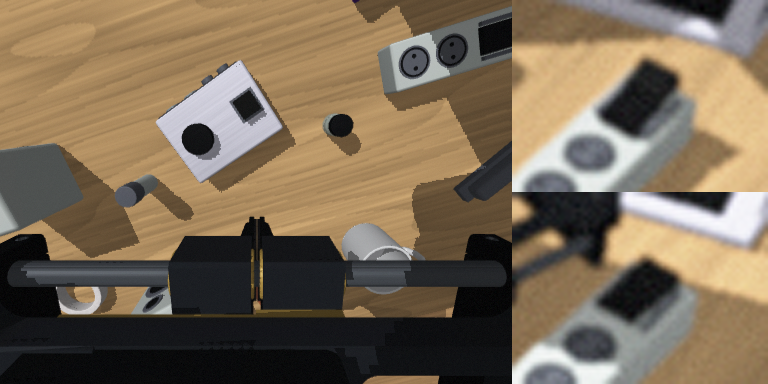

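The wrist view shows the square button at (247,105) and the knob at (198,139). The lower crop shows the rocker's far end now down. I'll refine the square button's position.

```bash
python3 - <<'E'
from tri import *
i=cv2.imread("pics/w3raw.png"); ci={"K":camera_info("wrist")["K"],"cam_to_world":np.load("w3.npy")}
m=(i.max(2)<75).astype(np.uint8)
n,l,s,c=cv2.connectedComponentsWithStats(m)
for (u,v),z in(((247,105),60),((198,139),61)):
    j=l[v,u]; P=np.argwhere(l==j)[:,::-1].astype(np.float32); B=cv2.boxPoints(cv2.minAreaRect(P))
    print(s[j],c[j].round(1),onz(ci,*c[j],z).round(1),[onz(ci,*b,z)[:2].round(1).tolist() for b in B])
E
```

```text
[233  90  31  31 539] [247.3 105.5] [491.3  35.4  60. ] [[479.7, 16.3], [471.9, 45.4], [502.4, 55.3], [510.7, 25.8]]
[182 124  32  31 804] [197.6 138.9] [513.4 -43.8  61. ] [[488.3, -57.3], [500.7, -16.8], [539.5, -30.4], [526.7, -72.1]]
```

Emit:
move_arm(commands=[[[-4.4,0.6,0],[0,0,0],0],[[-4.3,0.7,0],[0,0,0],0],[[0,0,-4.5],[0,0,0],0],[[0,0,-4.5],[0,0,0],0],[[0,0,-4.5],[0,0,0],0],[[0,0,-4.5],[0,0,0],0],[[0,0,-3],[0,0,0],0],[[0,0,-0.8],[0,0,0],0],[[0,0,0],[0,0,0],0],[[0,0,0],[0,0,0],0]])

```text
t: 8.1
eef_pos: [491.9, 36.2, 73.5]
tcp_rot: [3.141, 0.002, 2.847]
ft_force: [-0.1, -0.5, -0.3]
opening: 0.007
grip_force: 0.0
```

Emit:
move_arm(commands=[[[0,0,-0.4],[0,0,0],0],[[0,0,-0.3],[0,0,0],0],[[0,0,-0.2],[0,0,0],0],[[0,0,-0.2],[0,0,0],0],[[0,0,-0.2],[0,0,0],0],[[0,0,-0.2],[0,0,0],0],[[0,0,0],[0,0,0],0],[[0,0,0],[0,0,0],0]])

```text
t: 8.9
eef_pos: [491.2, 35.9, 57.1]
tcp_rot: [3.142, 0.0, 2.846]
ft_force: [1.5, -0.6, 1.1]
opening: 0.003
grip_force: 0.5
```

Emit:
move_arm(commands=[[[0,0,-0.2],[0,0,0],0],[[0,0,-0.2],[0,0,0],0],[[0,0,-0.1],[0,0,0],0],[[0,0,-0.1],[0,0,0],0],[[0,0,0],[0,0,0],0],[[0,0,0],[0,0,0],0]])

```text
t: 9.5
eef_pos: [491.3, 35.9, 51.3]
tcp_rot: [3.141, 0.0, 2.846]
ft_force: [-1.2, -0.5, 5.6]
opening: 0.006
grip_force: 2.6
```

5.6 N at 51.3 mm matches the button's stop plus cap compression. Lifting and going to the speaker.

Emit:
move_arm(commands=[[[0,0,2],[0,0,0],0],[[0,0,4.5],[0,0,0],0],[[0,0,4.5],[0,0,0],0],[[0,0,4.5],[0,0,0],0],[[0,0,4.5],[0,0,0],0],[[0,0,4.5],[0,0,0],0],[[0,0,4.5],[0,0,0],0],[[1,-4,1],[0,0,0],0],[[1,-4,1],[0,0,0],0],[[1,-4,0],[0,0,0],0]])

```text
t: 10.5
eef_pos: [521.5, -85.3, 362.5]
tcp_rot: [3.141, 0.002, 2.847]
ft_force: [0.3, 0.3, -0.0]
opening: 0.004
grip_force: 0.0
```

Emit:
move_arm(commands=[[[1,-4,0],[0,0,0],0],[[1,-4,0],[0,0,0],0],[[1,-4,0],[0,0,0],0],[[1,-4,0],[0,0,0],0],[[1,-4,0],[0,0,0],0],[[1,-4,0],[0,0,0],0],[[0,0,0],[0,0,0],0],[[0,0,0],[0,0,0],0]])

```text
t: 11.3
eef_pos: [580.9, -324.7, 360.0]
tcp_rot: [3.141, -0.002, 2.844]
ft_force: [0.4, 0.7, -1.0]
opening: 0.005
grip_force: 0.0
```

```bash
python3 - <<'E'
from tri import *
ci=camera_info("wrist"); i=read_camera("wrist"); cv2.imwrite("pics/w4raw.png",i)
s=read_camera("scene"); z=lambda m,x,y:cv2.resize(m[y-24:y+24,x-32:x+32],(256,192),interpolation=cv2.INTER_CUBIC)
o=cv2.imread
cv2.imwrite("pics/w4.png",np.hstack([i,np.vstack([z(o("pics/scene0.png"),249,183),z(s,249,183)])]))
p=proj(ci,(503.6,-321,152)); print(state()["eef_pos"],p)
m=(i.max(2)<75).astype(np.uint8)
n,l,st,c=cv2.connectedComponentsWithStats(m)
j=l[int(p[1]),int(p[0])]; print(st[j],c[j],onz(ci,*c[j],154))
print(tri([(ci,c[j]),(camera_info("scene"),(144.8,259.7)),(camera_info("side"),(254,288.8))]))
E
```

```text
[ 581.05263971 -323.28370016  361.072863  ] [241.55624993 114.51597879]
[230 102  23  24 430] [240.74651163 113.79302326] [ 502.48742972 -321.62628797  154.        ]
[ 503.12683402 -321.9537951   147.14316387]
```

View pics/w4.png

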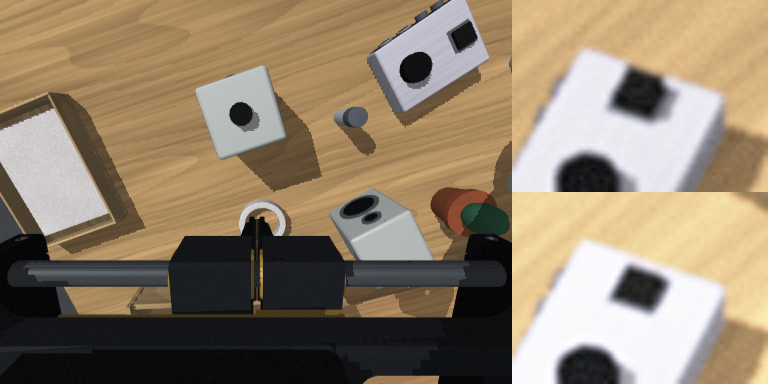

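The round button sits at (241,114) in the wrist view, world about (503,−321.6). The crop shows the square button now lower. Going down on the speaker's button.

Emit:
move_arm(commands=[[[-4,0.2,0],[0,0,0],0],[[-3.9,0.1,0],[0,0,0],0],[[0,0,-4.5],[0,0,0],0],[[0,0,-4.5],[0,0,0],0],[[0,0,-4.5],[0,0,0],0],[[0,0,-3.5],[0,0,0],0],[[0,0,-2],[0,0,0],0],[[0,0,-0.6],[0,0,0],0],[[0,0,0],[0,0,0],0],[[0,0,0],[0,0,0],0]])

```text
t: 12.4
eef_pos: [502.7, -321.0, 166.7]
tcp_rot: [-3.141, 0.002, 2.846]
ft_force: [-0.0, -0.3, 0.3]
opening: 0.004
grip_force: 0.0
```

Emit:
move_arm(commands=[[[0,0,-0.3],[0,0,0],0],[[0,0,-0.2],[0,0,0],0],[[0,0,-0.2],[0,0,0],0],[[0,0,-0.2],[0,0,0],0],[[0,0,-0.2],[0,0,0],0],[[0,0,-0.1],[0,0,0],0],[[0,0,0],[0,0,0],0],[[0,0,0],[0,0,0],0]])

```text
t: 13.2
eef_pos: [502.2, -321.1, 153.2]
tcp_rot: [3.142, 0.0, 2.846]
ft_force: [-0.8, 0.2, 0.8]
opening: 0.005
grip_force: 0.5
```

Emit:
move_arm(commands=[[[0,0,-0.2],[0,0,0],0],[[0,0,-0.2],[0,0,0],0],[[0,0,-0.2],[0,0,0],0],[[0,0,-0.1],[0,0,0],0],[[0,0,0],[0,0,0],0],[[0,0,0],[0,0,0],0]])

```text
t: 13.8
eef_pos: [502.2, -321.2, 146.4]
tcp_rot: [-3.142, 0.0, 2.846]
ft_force: [-2.1, -0.1, 4.8]
opening: 0.003
grip_force: 2.6
```

Emit:
move_arm(commands=[[[0,0,2],[0,0,0],0],[[0,0,4.5],[0,0,0],0],[[0,0,4.5],[0,0,0],0],[[0,0,4.5],[0,0,0],0],[[0,0,4.5],[0,0,0],0],[[3.9,-0.3,1.5],[0,0,0],0],[[4,0,0],[0,0,0],0],[[0,0,0],[0,0,0],0],[[0,0,0],[0,0,0],0]])

```text
t: 14.7
eef_pos: [581.4, -323.8, 359.9]
tcp_rot: [3.141, -0.002, 2.847]
ft_force: [-0.4, -0.2, 0.0]
opening: 0.002
grip_force: 0.0
```

```bash
python3 - <<'E'
from h import *
w=read_camera("wrist"); s=read_camera("scene"); d=read_camera("side"); o=cv2.imread
print(state()["eef_pos"],state()["ft_force"])
z=lambda m,x,y:cv2.resize(m[y-24:y+24,x-32:x+32],(256,192),interpolation=cv2.INTER_CUBIC)
w0=o("pics/w4raw.png")
cols=[np.vstack([z(w0,241,114),z(w,241,114)]),np.vstack([z(o("pics/side0.png"),222,130),z(d,222,130)]),np.vstack([z(o("pics/side0.png"),230,202),z(d,230,202)])]
cv2.imwrite("pics/f.png",np.hstack(cols))
E
```

```text
[ 580.37074868 -324.18815227  361.15665185] [-0.25169243  0.06046714  0.52669177]
```

View pics/f.png

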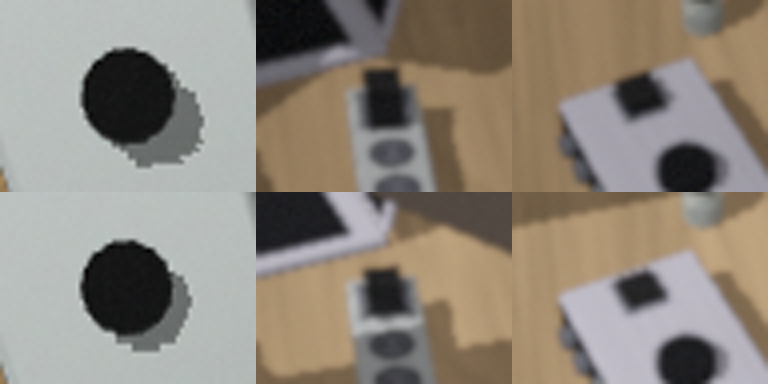

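The shorter shadow beside the round button, the lower square button and the tipped rocker show all three are on, and nothing has shifted. Handing in.

```bash
python3 -c "
from cell import env; print(env.job_done())"
```

```text
the job is handed in; nothing more can be done
None
```

I pressed the rocker, then the square button, then the round button, each to its stop with light presses (peak readings about 5–6 N); the last pictures show all three on and the devices unmoved, and I handed the job in with the arm clear at about 15 s.

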